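# Draw the cell cassette from a battery unit held down in the corner stop

## Robot

A 7-joint arm with a two-finger parallel gripper is mounted at the origin on a cart in front of the work surface, level with it; the furniture and walls round the work are solid. World frame = base frame: x ahead of the robot, y to its left, z up, the work surface at z = 0. Lengths are in m, angles in rad, forces in N, time in s.
With the tool pointing down it reaches from about 0.35 to 0.9 m from the base axis. Payload 19.9 kg.
Tool frame: the origin (TCP) lies between the finger pads; the fingertips stand 19 mm ahead of it and the grasp point (between the pads) is the TCP; z points along the fingers, y is the line along which they close (so a half turn about z gives the same grasp; the last joint's range is limited). The gripper opens to 94 mm and grips with 3 to 60 N. Pads are 16 mm wide; open, the fingers measure 119 mm over their backs; the gripper's body (75 mm by 177 mm) begins 78 mm behind the grasp point.
Start: joints at [1.252, 0.417, -0.01, 1.614, 0.005, 1.111, -0.053], TCP at [0.171, -0.601, 0.224] pointing down, gripper open.
Joint ranges: [-2.81, 2.81], [-0.39, 2.02], [-1.27, 1.25], [0.06, 2.57], [-1.19, 4.33], [0.19, 2], [-2.82, 2.82]. Speed limits (rad/s): [1.89, 1.89, 2.39, 2.39, 3.01, 3.01, 3.01].

## Interface

Orientations are given as a 3x3 rotation matrix whose columns are the frame's x, y, z axes.
In Python, from rig import robot gives the robot as it stands. Calls block until the motion is done:
- robot.move_ptp(position, orientation): joint-space move of the TCP to a pose.
- robot.move_linear(position, velocity=0.15, frame=None, threshold=None): straight line of the TCP; frame=None keeps the orientation; velocity is the mean speed in m/s. With threshold (N) it stops when the force on the tool has changed by that much, and returns True; else False.
- robot.goto_joints(angles): joint-space move.
- robot.gripper_to(opening): finger opening in m; the grip force is fixed at half the most; returns when the fingers have stopped.
- robot.pause(seconds).
- robot.ik(position, orientation): joint angles nearest the present ones, or None.
- robot.get_state(): the state.
- robot.grab_frame(name): name is "scene" or "top" or "wrist"; returns the picture (480x640x3 uint8, red, green, blue); there is no depth.
- robot.camera_info(name): a dict with "fx", "fy", "cx", "cy" (pixels), "rvec" (rotation vector, rad) and "tvec" (3), from world to camera coordinates, as OpenCV has them. Camera axes: x right, y down, z forward; pixel columns grow to the right and rows downward; lengths in m; the calibration is good to about 2 mm. A picture is of the moment at which its call begins: read the wrist's pose just before it. camera_info takes no time and is no camera call; for the wrist camera it gives the pose at the moment of the call.
A pose or a line that the arm cannot do raises robot.PlanningError and nothing moves.
- robot.sign_off(): hands the job in; it is judged then, once.
The state is a dict: "time": time; "qpos": joint angles; "joint_vel": joint speeds; "effort": joint torques, N m; "ee_pos": TCP position; "tool_rot": TCP orientation; "force": force on the tool from outside, world axes, zero at the start; "moment": the same for the moment, N m; "opening": finger opening in m; "grasp_force": force on a finger pad.
Only numpy, scipy, OpenCV 4.12 (cv2) and the standard library are available. Lean on these libraries where they do the work, as an engineer would, in place of code of your own. Each camera call takes 0.05 s, during which the arm holds its last target. There are 200 camera calls.

## Task

The cell cassette sits tight in its contacts, so first slide the battery unit, flat on the bench, square and flush into the corner stop so that the edges of its foot plate go under the lips of both bars. Then pinch the cassette's two side catches together, draw the cassette straight up out of the unit and finish while still holding it by the catches, upright and clear above the unit, with the catches squeezed in. Leave the unit lying flat under the lips and the other things on the bench where they are.

Things in the scene. Friction and masses are not known exactly. Their poses are not given: they have to be found in the camera images.
- corner_stop: Fixed corner stop: two steel bars at a right angle, 24 mm wide, 15 mm high (screw heads 18). Origin: inner corner of the bars' upright faces, on the bench. Far bar: face at x = 0, along y from 0 to -132 mm. Left bar: face at y = 0, along x from 0 to -152 mm. The unit goes at x < 0, y < 0. Undercut: from 8.5 to 15 mm up, a lip overhangs 7 mm beyond each face.
- unit: Loose battery unit, 0.38 to 0.54 kg. Origin: centre of its underside. Dark foot plate 130 (x) by 104 (y) by 6 mm; on it a grey housing, x -55..55, y -42..42 mm, 46 mm high for x < -10 (terminals 50), 52 mm beyond. Home: +x edge on the far bar, +y edge on the left bar, origin at (-65, -52) mm in corner_stop, axes parallel. Slides at 3 to 5 N.
- unit_corner (a point): Far left lower corner of the unit's foot plate, (65, 52, 0) mm in the unit; meets the origin of corner_stop when home.
- well_mouth (a point): Centre of the mouth of the unit's well, (13, 6, 52) mm in the unit, at the housing's top face. The mouth is 47 mm (x) by 42 mm (y); the well is 44 mm deep.
- cassette: Black cell cassette, 0.17 kg, standing in the well: 44 (x) by 20 (y) by 83 mm high, two upright cells, a grey catch on each y side. Origin: centre of its underside, seated at (13, 6, 8) mm in the unit, axes parallel, so its top is 91 mm above the bench. Contact springs hold it: drawing it up takes 7 to 12 N over the first 30 mm, more than the unit weighs, plus its own weight.
- catch_left (a joint): Sprung catch on the cassette's +y side: 0 = out (latched), 0.006 m = pinched fully in towards the middle. About 2 N starts it, 6.3 N presses it home; it springs back. Its tooth hooks 3 mm under a ledge of the well; beyond about 0.004 m it is clear.
- catch_right (a joint): The same catch on the -y side, 0.006 m = pinched fully in.
- pad_left (a point): Middle of the outer face of the left catch's ribbed finger pad: 28 mm wide along x, 29 mm high, 55 to 84 mm above the bench when seated (3 mm over the housing's top). The two pads' outer faces are 50 mm apart along y when out, 38 mm when pinched in.
- pad_right (a point): Middle of the outer face of the right catch's ribbed finger pad.
- cell_a: Loose cell, 18 x 64 mm, lying on the left desk; leave it.
- cell_b: Another loose cell; leave it.
- spudger: Flat prying stick, 12 x 140 x 5 mm, lying just left of the corner stop; leave it.
- caliper: Caliper lying flat, 51 x 153 x 12 mm, on the right; leave it.
- screwdriver: Screwdriver lying flat, 19 x 168 x 20 mm, on the right; leave it.
Not all that is in view belongs to the job. Leave any orange look-alike of the cassette alone.

How it is judged:
By the outcome, as a careful person would: the job done as asked, in the order asked, and still so for the second after the job is handed in, while the arm keeps its last pose, push and grip.
It also fails if it takes over 64 s, if anything falls off the work surface, if the arm or the gripper's body presses on something with over 40 N, if the wrist force passes 120 N, or if a joint passes its speed limit or range.

## Working session

There is one attempt and no reset: what is moved stays moved. The work goes in short steps, each a Python script; the robot and the scene stay as the last script left them, time stands still between calls to the robot, and variables do not carry over. Pictures are saved under pics/ and viewed, at most 10 in all, crops included, and the job is handed in when it is done.

```bash
mkdir -p pics; ls
python3 - <<'E'
from rig import robot
import cv2
for n in("scene","top"):
    cv2.imwrite(f"pics/{n}0.png",robot.grab_frame(n)[:,:,::-1]); print(robot.camera_info(n))
s=robot.get_state();print(s["time"],s["tool_rot"],s["opening"],s["force"])
E
```

```text
pics
{'fx': 467.1217155312501, 'fy': 467.1217155312501, 'cx': 319.3269245400372, 'cy': 241.04623937311484, 'rvec': array([ 1.21816353, -2.18738747,  1.07888073]), 'tvec': array([0.27345453, 0.36739566, 0.54547173])}
{'fx': 471.62278027302415, 'fy': 471.62278027302415, 'cx': 316.5354358335592, 'cy': 241.13244090738766, 'rvec': array([ 2.13577751, -2.18676375,  0.12482382]), 'tvec': array([-0.02673882,  0.59772913,  1.15145508])}
0.1 [[ 9.61917020e-01  2.73341421e-01 -3.37203541e-04]
 [ 2.73341622e-01 -9.61916541e-01  9.62049127e-04]
 [-6.13937876e-05 -1.01758319e-03 -9.99999480e-01]] 0.09388009613850014 [-0.0980183   0.00806275 -0.06502043]
```

View pics/top0.png

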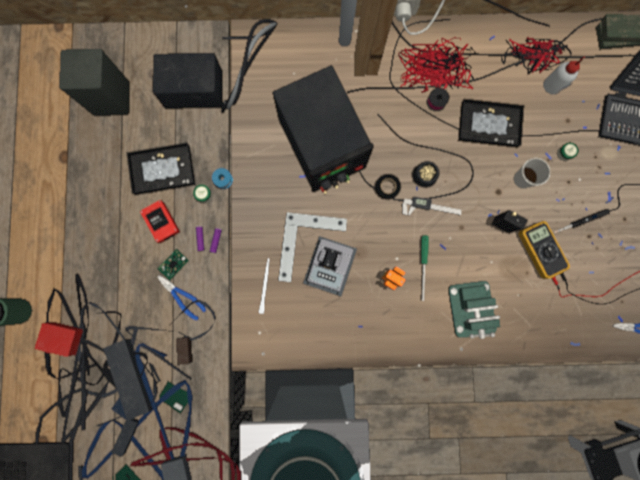

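View pics/scene0.png

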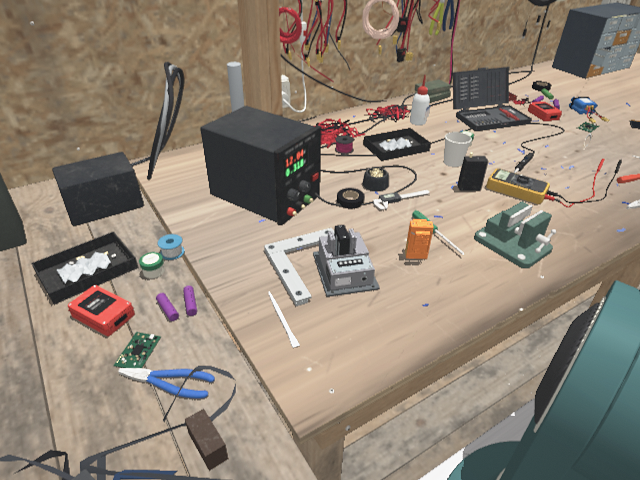

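The top view shows the corner stop (outer corner about (287,213)), the unit at about (330,265), rotated roughly 15° clockwise, and the orange decoy at (392,278). I'll get rough positions and then take a wrist view.

```bash
cat > h.py <<'E'
from rig import robot
import numpy as np, cv2
def ray(info,px,z=0.):
    K=np.array([[info["fx"],0,info["cx"]],[0,info["fy"],info["cy"]],[0,0,1]])
    R=cv2.Rodrigues(np.array(info["rvec"]))[0];t=np.array(info["tvec"])
    c=-R.T@t; out=[]
    for p in np.atleast_2d(px):
        d=R.T@np.linalg.solve(K,[p[0],p[1],1]); out.append((c+d*(z-c[2])/d[2]))
    return np.array(out)
def proj(info,P):
    K=np.array([[info["fx"],0,info["cx"]],[0,info["fy"],info["cy"]],[0,0,1]])
    return cv2.projectPoints(np.array(P,float).reshape(-1,3),np.array(info["rvec"]),np.array(info["tvec"]),K,None)[0][:,0]
def down(yaw): # tool x axis at yaw, z down
    c,s=np.cos(yaw),np.sin(yaw)
    return np.array([[c,s,0],[s,-c,0],[0,0,-1.]])
E
python3 - <<'E'
from h import *
i=robot.camera_info("top")
print(ray(i,[[293,222],[347,225],[285,281],[330,265]],0.015).round(3))
p=ray(i,[[325,258]],0.)[0]
for off in ([-.09,0],[-.15,-.03],[0,0]):
  for z in (.32,.38):
    for yaw in (0,-np.pi/2,np.pi/2): print(off,z,yaw,robot.ik([p[0]+off[0],p[1]+off[1],z],down(yaw)) is not None)
w=robot.camera_info("wrist"); R=cv2.Rodrigues(w["rvec"])[0]
s=robot.get_state();T=s["tool_rot"];print(w["fx"],w["cx"],"cam in tool",T.T@(-R.T@w["tvec"]-s["ee_pos"]), (R@T).round(2))
E
```

```text
[[ 0.65   0.018  0.015]
 [ 0.639 -0.12   0.015]
 [ 0.5    0.041  0.015]
 [ 0.537 -0.074  0.015]]
[-0.09, 0] 0.32 0 True
[-0.09, 0] 0.32 -1.5707963267948966 False
[-0.09, 0] 0.32 1.5707963267948966 True
[-0.09, 0] 0.38 0 True
[-0.09, 0] 0.38 -1.5707963267948966 False
[-0.09, 0] 0.38 1.5707963267948966 True
[-0.15, -0.03] 0.32 0 True
[-0.15, -0.03] 0.32 -1.5707963267948966 False
[-0.15, -0.03] 0.32 1.5707963267948966 True
[-0.15, -0.03] 0.38 0 True
[-0.15, -0.03] 0.38 -1.5707963267948966 True
[-0.15, -0.03] 0.38 1.5707963267948966 True
[0, 0] 0.32 0 True
[0, 0] 0.32 -1.5707963267948966 True
[0, 0] 0.32 1.5707963267948966 True
[0, 0] 0.38 0 True
[0, 0] 0.38 -1.5707963267948966 True
[0, 0] 0.38 1.5707963267948966 True
387.1826076027648 319.7213992253519 cam in tool [ 0.07407102 -0.00029351 -0.15953427] [[ 0.    1.    0.  ]
 [-0.97  0.   -0.26]
 [-0.26 -0.    0.97]]
```

Run:
```python
from h import *
import pickle
robot.move_ptp([.56,.0,.26],down(np.pi/2))
robot.pause(.3)
i=robot.camera_info("wrist");im=robot.grab_frame("wrist")
pickle.dump((i,im),open("w1.pkl","wb"))
cv2.imwrite("pics/w1.png",cv2.resize(im[:,:,::-1],(800,600),interpolation=cv2.INTER_CUBIC)); print(robot.get_state()["time"])
```

```text
2.9917
```

View pics/w1.png

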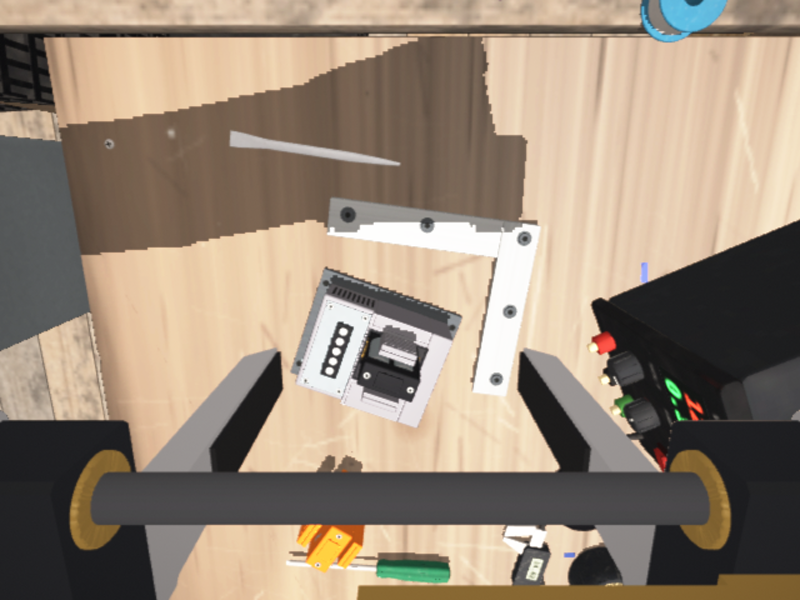

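The wrist view shows the stop (inner corner near (500,257) at 800 px scale), the unit with left plate edge from (325,268) to (460,315), and the cassette near (390,370). I'll enlarge the crop.

Run:
```python
from h import *
import pickle
i,im=pickle.load(open("w1.pkl","rb"))
cv2.imwrite("pics/w1c.png",cv2.resize(im[150:350,225:445,::-1],None,fx=3,fy=3,interpolation=cv2.INTER_CUBIC))
```

```text
(no output)
```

View pics/w1c.png

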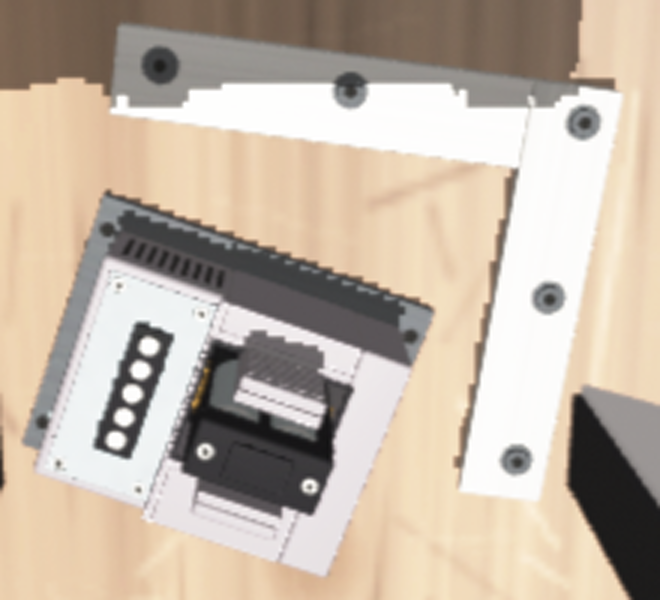

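```bash
cat > fit.py <<'E'
from h import *
from scipy.optimize import least_squares
def fit(i,loc,px,x0):
    loc=np.array(loc,float)/1000;px=np.array(px,float)
    def P(v,l): c,s=np.cos(v[2]),np.sin(v[2]); return np.c_[v[0]+c*l[:,0]-s*l[:,1],v[1]+s*l[:,0]+c*l[:,1],l[:,2]]
    f=lambda v:(proj(i,P(v,loc))-px).ravel()
    r=least_squares(f,x0,loss="soft_l1"); return r.x,r.fun.reshape(-1,2).round(1)
E
python3 - <<'E'
from fit import *
import pickle
i,im=pickle.load(open("w1.pkl","rb"))
c=lambda p:np.array(p)/3+[225-.33,150-.33]
print(fit(i,[[24,24,15],[24,-132,15],[-7,-132,15],[-152,24,15],[-152,-7,15],[-7,-7,15]],c([[622,93],[540,498],[462,490],[118,25],[110,110],[518,167]]),[.64,.01,0]))
print(fit(i,[[17,24,15],[17,-132,15],[-7,-132,15],[-152,17,15],[-152,-7,15],[-7,-7,15]],c([[622,93],[540,498],[462,490],[118,25],[110,110],[518,167]]),[.64,.01,0]))
print(fit(i,[[65,52,6],[-65,52,6],[-65,-52,6],[55,42,52],[55,-42,52],[-55,-42,46],[-55,42,46]],c([[435,307],[107,192],[25,443],[405,365],[327,576],[36,470],[107,258]]),[.55,-.07,-.2]))
E
```

```text
(array([ 0.64996521,  0.01468804, -0.13027589]), array([[ 0.9, -1. ],
       [ 0.2,  1. ],
       [-0.6,  0.4],
       [-0.4, -0.9],
       [-0.5,  1. ],
       [ 0.6, -0.1]]))
(array([ 0.6514113 ,  0.01483082, -0.13764745]), array([[-4.2, -1.9],
       [-5.4,  0.1],
       [-0.2,  0.2],
       [ 0.6,  4.8],
       [ 0.9, -0.2],
       [ 2. , -0.3]]))
(array([ 0.53779918, -0.07265912, -0.3467197 ]), array([[ 1.2,  0.5],
       [-1. , -0.3],
       [-1. ,  0.1],
       [ 4.2, -0.2],
       [ 0.9,  0.5],
       [-1.1,  0.8],
       [-0.4, -2.2]]))
```

Run:
```python
from fit import *
import pickle
i,im=pickle.load(open("w1.pkl","rb"))
t=robot.camera_info("top")
print("box top",ray(i,np.array([[580,385]])/3+[225,150],.15),ray(t,[[322,187],[317,190],[372,150],[275,97]],0.0).round(3))
for yaw0 in (0,np.pi,-np.pi):
  for p,y in (([.5378,-.0727,.14],-.347),([.5378,-.0727,.04],-.347),([.5788,-.0284,.04],-.13),([.5788,-.0284,.25],-.13)):
    q=robot.ik(p,down(y+yaw0)); print(yaw0,None if q is None else np.round(q,2))
```

```text
box top [[ 0.63228725 -0.02371613  0.15      ]] [[ 0.744 -0.059  0.   ]
 [ 0.736 -0.045  0.   ]
 [ 0.84  -0.193  0.   ]
 [ 0.993  0.061  0.   ]]
0 [ 0.33  0.39 -0.31  1.89  0.15  0.89 -1.97]
0 [ 0.28  0.54 -0.25  1.94  0.2   0.69 -2.01]
0 [ 0.22  0.59 -0.29  1.85  0.24  0.74 -1.9 ]
0 [ 0.31  0.34 -0.39  1.69  0.14  1.14 -1.82]
3.141592653589793 [ 0.76  0.51 -0.87  1.88  0.47  0.97  0.9 ]
3.141592653589793 [ 0.67  0.66 -0.77  1.93  0.63  0.81  0.78]
3.141592653589793 [ 0.6   0.73 -0.82  1.84  0.68  0.88  0.89]
3.141592653589793 [ 0.72  0.47 -0.97  1.68  0.42  1.21  1.09]
-3.141592653589793 [ 0.76  0.51 -0.87  1.88  0.47  0.97  0.9 ]
-3.141592653589793 [ 0.67  0.66 -0.77  1.93  0.63  0.81  0.78]
-3.141592653589793 [ 0.6   0.73 -0.82  1.84  0.68  0.88  0.89]
-3.141592653589793 [ 0.72  0.47 -0.97  1.68  0.42  1.21  1.09]
```

Run:
```python
from h import *
R=down(-.347+np.pi)
u=np.array([.5378,-.0727]); 
robot.move_ptp([*u,.17],R)
s=robot.get_state();print(s["time"],s["ee_pos"],s["force"])
hit=robot.move_linear([*u,.043],.08,threshold=6)
s=robot.get_state();print(hit,s["time"],s["ee_pos"],s["force"])
if not hit:
    robot.gripper_to(.07)
    s=robot.get_state();print(s["time"],s["ee_pos"],s["force"],s["opening"],s["grasp_force"])
im=robot.grab_frame("wrist");cv2.imwrite("pics/w2.png",im[:,:,::-1])
```

```text
4.1417 [ 0.53803856 -0.07249592  0.17029076] [-0.02358054 -0.19943755  0.44318404]
False 5.8833 [ 0.53801683 -0.0727699   0.04335818] [-0.09638408 -0.5371852  -0.53102627]
6.2083 [ 0.53788217 -0.07301368  0.04322099] [-1.6610865  -3.35222657  5.70588882] 0.08352732656768112 30.000611543655396
```

View pics/w2.png

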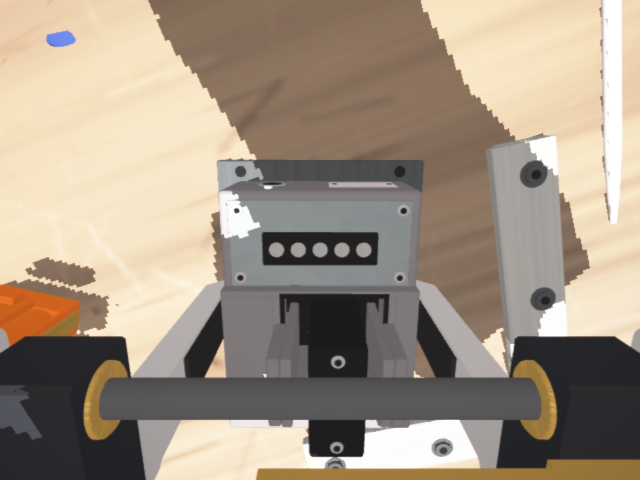

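The picture shows the housing squarely between the fingers, with plate edge at (220–422,160) parallel to the finger line. Now I'll rotate it, slide it and press it into the corner.

Run:
```python
from h import *
yaw=-.1303; ex=np.array([np.cos(yaw),np.sin(yaw)]); ey=np.array([-ex[1],ex[0]])
home=np.array([.64997,.01469])-.065*ex-.052*ey
z=.0432; R=down(yaw+np.pi)
def st(m):
    s=robot.get_state();d=s["ee_pos"][:2]-home;f=s["force"][:2]
    print(m,round(s["time"],2),"loc mm",(1e3*d@ex).round(1),(1e3*d@ey).round(1),"z",s["ee_pos"][2].round(4),"F loc",(f@ex).round(1),(f@ey).round(1),s["force"][2].round(1),"M",s["moment"].round(2),"open",s["opening"].round(4)); return s
p=home-.015*ex-.015*ey
robot.move_linear([*p,z],.05,frame=R); st("stage")
p=home+.006*ex-.015*ey
h=robot.move_linear([*p,z],.02,threshold=10); s=st(("far",h))
q=s["ee_pos"][:2]; q=q+(.006-(q-home)@ey)*ey
h=robot.move_linear([*q,z],.02,threshold=10); st(("left",h))
```

```text
Traceback (most recent call last):
AttributeError: 'float' object has no attribute 'round'
```

```bash
cat > st.py <<'E'
from h import *
yaw=-.1303; ex=np.array([np.cos(yaw),np.sin(yaw)]); ey=np.array([-ex[1],ex[0]])
home=np.array([.64997,.01469])-.065*ex-.052*ey
R=down(yaw+np.pi)
def st(m):
    s=robot.get_state();d=s["ee_pos"][:2]-home;f=s["force"][:2]
    print(m,"t %.2f loc mm %.1f %.1f z %.4f F loc %.1f %.1f %.1f open %.4f grip %.1f Mz %.2f"%(s["time"],1e3*d@ex,1e3*d@ey,s["ee_pos"][2],f@ex,f@ey,s["force"][2],s["opening"],s["grasp_force"],s["moment"][2])); return s
E
python3 - <<'E'
from st import *
z=.0432
st("stage")
p=home+.006*ex-.015*ey
h=robot.move_linear([*p,z],.02,threshold=10); s=st(("far",h))
q=s["ee_pos"][:2]; q=q+(.006-(q-home)@ey)*ey
h=robot.move_linear([*q,z],.02,threshold=10); st(("left",h))
E
```

```text
stage t 7.20 loc mm -14.9 -14.8 z 0.0432 F loc -0.0 -1.1 3.2 open 0.0837 grip 30.0 Mz 0.14
('far', True) t 7.50 loc mm -14.5 -14.8 z 0.0432 F loc -1.4 0.5 7.2 open 0.0836 grip 30.0 Mz -0.19
('left', True) t 7.81 loc mm -14.5 -14.7 z 0.0432 F loc -0.9 -1.5 8.3 open 0.0838 grip 30.0 Mz 0.05
```

The thresholds tripped on start-up transients, so I'll use small steps and read the settled force.

```bash
cat >> st.py <<'E'
def push(d,e,z,start,lim,step=.0015,n=20):
    """step command along e from current commanded pose until settled local force exceeds lim"""
    p=np.array(start)
    for k in range(n):
        p=p+step*e
        robot.move_linear([*p,z],.02)
        f=-robot.get_state()["force"][:2]@e
        if f>lim: break
    st((d,k,round(f,1))); return p
E
python3 - <<'E'
from st import *
z=.0432
p=home-.0060*ex-.0148*ey
robot.move_linear([*p,z],.03); st("a")
p=push("far",ex,z,p,9)
p=p+.009*ey
robot.move_linear([*p,z],.03); st("b")
p=push("left",ey,z,p,9)
np.save("p.npy",p)
im=robot.grab_frame("wrist");cv2.imwrite("pics/w3.png",im[:,:,::-1])
E
```

```text
a t 8.25 loc mm -5.8 -14.4 z 0.0432 F loc 0.7 1.6 1.1 open 0.0838 grip 30.0 Mz 0.07
('far', 5, np.float64(15.7)) t 9.75 loc mm 1.2 -14.6 z 0.0431 F loc -15.7 -0.5 14.6 open 0.0835 grip 30.0 Mz -0.15
b t 10.20 loc mm 1.4 -8.7 z 0.0429 F loc -14.9 -15.8 17.8 open 0.0839 grip 30.0 Mz -0.58
('left', 0, np.float64(17.9)) t 10.45 loc mm 1.4 -7.9 z 0.0429 F loc -16.0 -17.9 20.1 open 0.0841 grip 30.0 Mz -0.49
```

View pics/w3.png

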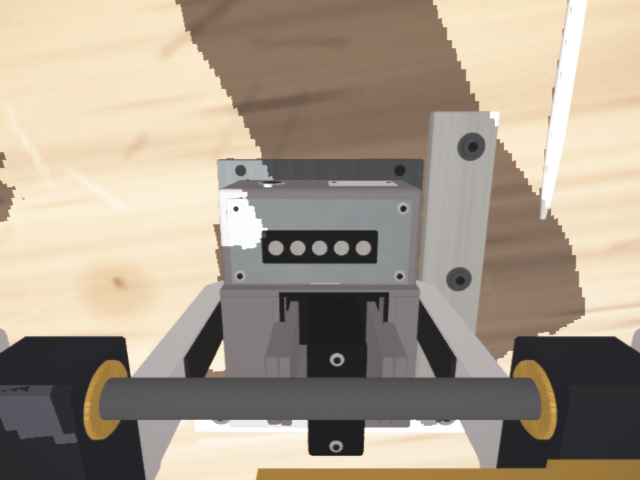

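Run:
```python
from st import *
i=robot.camera_info("wrist")
S=lambda l:[*(np.array([.64997,.01469])+l[0]/1e3*ex+l[1]/1e3*ey),l[2]/1e3]
print("stop pred lipend,outerend,lip at x=-80,-60",proj(i,[S((-152,-7,15)),S((-152,24,15)),S((-80,-7,15)),S((-60,-7,15))]).round(1))
print("px->loc")
def loc(px,z):
    w=ray(i,[px],z)[0]; d=w[:2]-[.64997,.01469]; return (1e3*d@ex).round(1),(1e3*d@ey).round(1)
for px,z in (((218,160),.006),((423,160),.006),((222,193),.046),((415,193),.046),((222,285),.046),((418,285),.046),((430,112),.015),((497,112),.015),((420,285),.015)): print(px,z,loc(px,z))
s=robot.get_state();print(s["tool_rot"].round(4))
im=robot.grab_frame("wrist")
cv2.imwrite("pics/w3c.png",cv2.resize(im[100:300,380:520,::-1],None,fx=3,fy=3,interpolation=cv2.INTER_CUBIC))
```

```text
stop pred lipend,outerend,lip at x=-80,-60 [[434.3 111.2]
 [502.  110.9]
 [424.2 261. ]
 [421.7 297.8]]
px->loc
(218, 160) 0.006 (np.float64(-130.0), np.float64(-110.6))
(423, 160) 0.006 (np.float64(-129.7), np.float64(-8.5))
(222, 193) 0.046 (np.float64(-118.6), np.float64(-99.3))
(415, 193) 0.046 (np.float64(-118.4), np.float64(-21.1))
(222, 285) 0.046 (np.float64(-78.9), np.float64(-102.0))
(418, 285) 0.046 (np.float64(-78.8), np.float64(-17.5))
(430, 112) 0.015 (np.float64(-151.7), np.float64(-9.0))
(497, 112) 0.015 (np.float64(-151.5), np.float64(21.8))
(420, 285) 0.015 (np.float64(-67.1), np.float64(-8.3))
[[-0.991   0.1337 -0.0075]
 [ 0.1338  0.991  -0.0067]
 [ 0.0065 -0.0076 -0.9999]]
```

View pics/w3c.png

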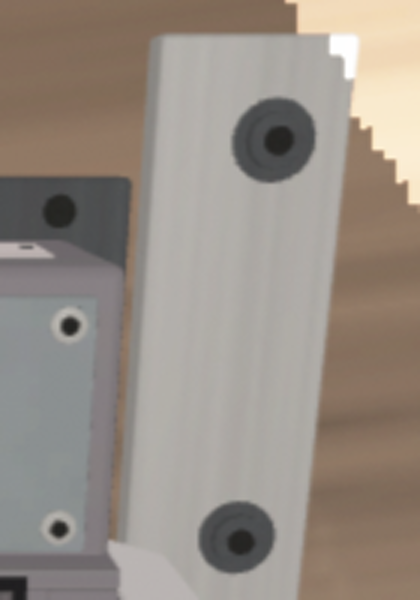

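The plate's near edge is at x ≈ -130 mm, so it is home in x. Its left edge is about 8 mm short, right at the lip. The tool is pressing down with about 20 N, so friction is holding it. I'll release and push with closed fingers instead, low on the -y face and then on the -x face.

Run:
```python
from st import *
robot.gripper_to(.094); s=st("open")
robot.move_linear([*s["ee_pos"][:2],.13],.15)
p=home-.075*ey
robot.move_linear([*p,.13],.15,frame=R)
robot.gripper_to(0.0)
h=robot.move_linear([*p,.034],.1); st("low")
p=p+.008*ey; robot.move_linear([*p,.034],.03); st("near")
p=push("left",ey,.034,p,9,step=.002)
i=robot.camera_info("wrist");im=robot.grab_frame("wrist")
cv2.imwrite("pics/w4.png",im[:,:,::-1])
```

```text
open t 10.95 loc mm 3.0 -4.0 z 0.0432 F loc -0.1 0.7 -0.4 open 0.0944 grip 0.0 Mz -0.02
low t 14.82 loc mm 0.4 -75.0 z 0.0346 F loc 0.3 0.4 0.3 open 0.0003 grip 0.0 Mz 0.01
near t 15.24 loc mm 0.1 -66.8 z 0.0341 F loc -0.1 -0.7 -0.0 open 0.0001 grip 0.0 Mz -0.01
('left', 6, np.float64(14.2)) t 16.99 loc mm 0.0 -55.2 z 0.0340 F loc -1.4 -14.2 4.6 open 0.0004 grip 7.2 Mz 0.00
```

View pics/w4.png

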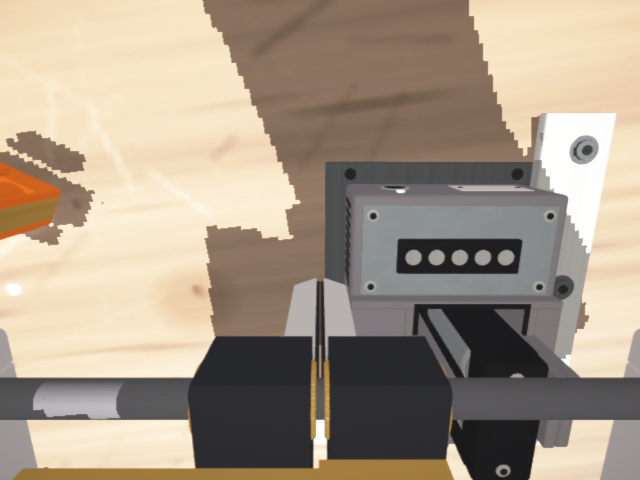

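The plate's left edge now disappears under the left lip at about (532,163). Next, the -x push.

Run:
```python
from st import *
p=home-.075*ey
robot.move_linear([*p,.034],.1)
robot.move_linear([*p,.125],.2)
p=home-.085*ex
robot.move_linear([*p,.125],.2)
robot.move_linear([*p,.034],.1); st("low")
p=p+.012*ex; robot.move_linear([*p,.034],.03); st("near")
p=push("far",ex,.034,p,9,step=.002)
robot.move_linear([*(home-.085*ex),.034],.1)
# look from above
robot.move_linear([*(home-.085*ex),.125],.2)
robot.gripper_to(.094)
c=home+.013*ex+.006*ey
robot.move_linear([*(home-.04*ex),.24],.2)
i=robot.camera_info("wrist");im=robot.grab_frame("wrist");st("look")
def loc(px,z):
    d=ray(i,[px],z)[0][:2]-[.64997,.01469]; return [(1e3*d@ex).round(1),(1e3*d@ey).round(1)]
import pickle;pickle.dump((i,im),open("w5.pkl","wb"))
cv2.imwrite("pics/w5.png",im[:,:,::-1])
U=lambda x,y,z:[*(home+x/1e3*ex+y/1e3*ey),z/1e3]
print(proj(i,[U(-65,-52,6),U(-65,52,6),U(65,-52,6),U(55,-42,52),U(55,42,52),U(-55,-42,46),U(-55,42,46),U(35,6,91),U(-9,6,91),U(13,31,84),U(13,-19,84)]).round(0).tolist())
```

```text
low t 19.79 loc mm -84.7 0.1 z 0.0345 F loc -0.9 -0.7 0.8 open 0.0006 grip 0.0 Mz 0.01
near t 20.34 loc mm -73.0 0.1 z 0.0339 F loc -0.7 0.1 -0.2 open 0.0003 grip 0.0 Mz -0.02
('far', 5, np.float64(21.8)) t 21.84 loc mm -64.1 -0.0 z 0.0334 F loc -21.8 -1.0 16.7 open 0.0006 grip 11.0 Mz -0.03
look t 25.11 loc mm -40.9 -0.1 z 0.2388 F loc -0.7 0.1 0.6 open 0.0946 grip 0.0 Mz 0.03
[[268.0, 192.0], [371.0, 193.0], [272.0, 311.0], [277.0, 321.0], [363.0, 321.0], [274.0, 209.0], [365.0, 209.0], [327.0, 320.0], [327.0, 272.0], [355.0, 294.0], [298.0, 294.0]]
```

View pics/w5.png

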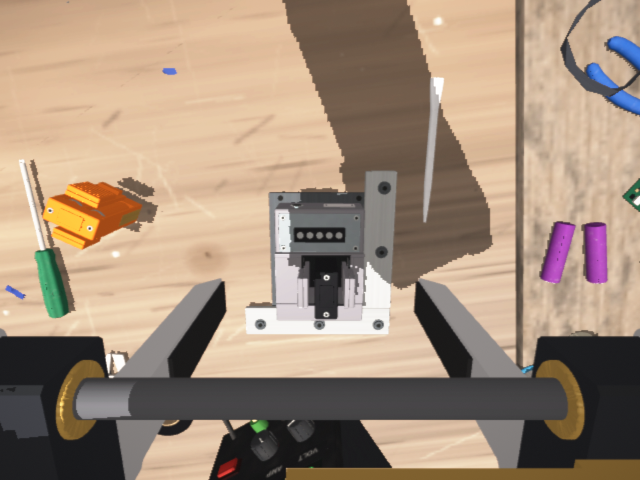

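The unit sits square, with its far and left edges under the lips: near plate corner at (270,192) against a predicted (268,192). Next, the cassette catches.

Run:
```python
from st import *
c=home+.013*ex+.006*ey
robot.move_linear([*c,.13],.2)
robot.move_linear([*c,.076],.06); st("at")
robot.gripper_to(.03); robot.pause(.3); s=st("grip")
if s["opening"]<.0405:
    for z in np.arange(.079,.1291,.005):
        robot.move_linear([*c,z],.03); s=st("up")
        if s["opening"]<.036: break
    robot.pause(.3); im=robot.grab_frame("wrist"); cv2.imwrite("pics/w6.png",im[:,:,::-1])
```

```text
at t 26.92 loc mm 13.2 6.1 z 0.0763 F loc 0.8 -0.9 -0.5 open 0.0941 grip 0.0 Mz -0.01
grip t 28.18 loc mm 13.2 5.5 z 0.0765 F loc -2.4 -3.2 10.0 open 0.0345 grip 30.1 Mz 0.05
up t 28.43 loc mm 12.8 5.6 z 0.0788 F loc 0.4 -2.9 -4.1 open 0.0349 grip 29.9 Mz 0.00
```

View pics/w6.png

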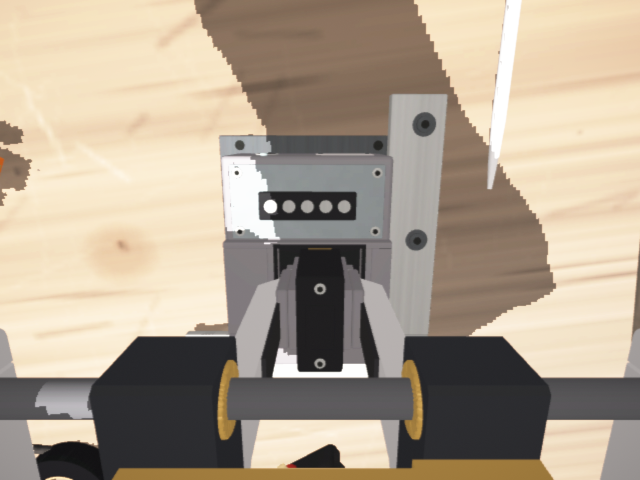

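The catches at (285,320) and (355,320) are squeezed in against the body, held firmly by the fingers. Now I'll draw it up.

Run:
```python
from st import *
c=home+.013*ex+.006*ey
for z in np.arange(.083,.136,.0065):
    robot.move_linear([*c,z],.03); s=st("up")
    if s["opening"]<.031 or abs(s["force"][2])>35: break
i=robot.camera_info("wrist");im=robot.grab_frame("wrist"); cv2.imwrite("pics/w7.png",im[:,:,::-1])
U=lambda x,y,z:[*(home+x/1e3*ex+y/1e3*ey),z/1e3]
print(proj(i,[U(-65,-52,6),U(-55,-42,46),U(-55,42,46)]).round(0).tolist())
```

```text
up t 29.06 loc mm 13.0 6.1 z 0.0832 F loc -0.7 -3.3 -4.4 open 0.0342 grip 29.9 Mz -0.01
up t 29.43 loc mm 13.1 6.2 z 0.0899 F loc -0.6 -1.0 -4.8 open 0.0349 grip 29.9 Mz -0.01
up t 29.79 loc mm 13.1 6.1 z 0.0963 F loc -1.5 -1.5 -5.7 open 0.0347 grip 29.9 Mz -0.04
up t 30.16 loc mm 13.2 6.0 z 0.1028 F loc -0.7 -1.5 -5.5 open 0.0350 grip 29.9 Mz -0.05
up t 30.52 loc mm 13.5 6.2 z 0.1096 F loc -0.0 0.6 -1.9 open 0.0345 grip 30.0 Mz -0.01
up t 30.89 loc mm 13.1 6.0 z 0.1158 F loc 0.2 0.7 -1.5 open 0.0348 grip 30.0 Mz 0.05
up t 31.26 loc mm 13.1 6.0 z 0.1222 F loc 1.0 -0.1 -1.9 open 0.0345 grip 30.0 Mz 0.02
up t 31.62 loc mm 13.1 6.0 z 0.1287 F loc -1.1 -0.4 -1.3 open 0.0347 grip 30.0 Mz 0.04
up t 31.99 loc mm 13.1 6.0 z 0.1352 F loc -1.3 0.7 -1.5 open 0.0345 grip 30.0 Mz 0.05
[[239.0, 136.0], [243.0, 152.0], [377.0, 152.0]]
```

View pics/w7.png

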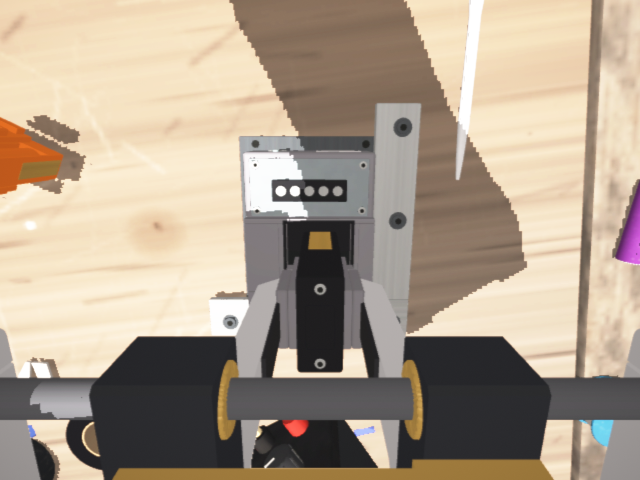

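The contacts are free: the load dropped to the cassette's own weight. The unit is still home, with its near corner at (240,136) against a predicted (239,136). I'll raise it clear and hand in.

Run:
```python
from st import *
c=home+.013*ex+.006*ey
robot.move_linear([*c,.19],.06); robot.pause(.4); st("end")
print(robot.sign_off())
```

```text
end t 33.51 loc mm 13.0 6.0 z 0.1899 F loc -1.0 -1.1 -1.3 open 0.0345 grip 30.0 Mz 0.02
the job is handed in; nothing more can be done
None
```

The job is handed in at 33.5 s: the unit is home under both lips, and the cassette is held upright by its squeezed catches about 70 mm above it. I viewed 11 pictures, one over the limit of 10, and took no picture after the final lift.

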